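# Draw a stuck tube adapter out of a deep centrifuge bucket with the cross-bar extractor

## Robot

A 6-joint arm with a two-finger parallel gripper is mounted at the origin on a cart in front of the work surface, level with it; the furniture and walls round the work are solid. World frame = base frame: x ahead of the robot, y to its left, z up, the work surface at z = 0. Lengths are in mm, angles in rad, forces in N, time in s.
With the tool pointing down it reaches from about 425 to 1125 mm from the base axis. Payload 14.9 kg.
Tool frame: the origin (TCP) lies midway between the tips of the shut fingers; the grasp point (between the pads) lies 19 mm behind it; z points along the fingers, y is the line along which they close (so a half turn about z gives the same grasp; the last joint's range is limited). The gripper opens to 91 mm and grips with 3 to 60 N. Pads are 32 mm wide; open, the fingers measure 118 mm over their backs; the gripper's body (76 mm by 178 mm) begins 60 mm behind the grasp point.
Start: joints at [1.157, 0.379, 1.734, -0, 1.028, -0.033], TCP at [260.172, 649.868, 213.932] pointing down, gripper open.
Joint ranges: [-2.77, 2.77], [-0.74, 2.19], [0, 2.66], [-1.06, 4.2], [0.31, 2.87], [-3.08, 3.08]. Speed limits (rad/s): [1.89, 1.89, 2.39, 3.14, 3.14, 3.14].

## Interface

Orientations are given as [roll, pitch, yaw] about the fixed x, y, z axes, in that order (R = Rz(yaw) Ry(pitch) Rx(roll)).
In Python, from cell import manip, viewer, models gives the robot as it stands.
- The arm moves only by the tool play_rows, never from a script. Its argument "steps" is a list of rows, each a list of 5 numbers: the opening, from -1 (shut) to 1 (fully open), so that 0 is half open, then the shift along the world's x, y, z in mm, then the turn about the world's z in degrees. A call has 1 to 8 rows; each row shifts and turns the commanded pose from where the row before left it; what a row does not reach is not made up. A row lasts 1/10 s, in which the tool goes at most 50 mm and 8.59 degrees, less where a joint would pass 70% of its speed; a pose out of reach is approached as far as the arm can. A call with a gripper value outside its range is refused whole. The fingers move at their own pace and stop on an object; "grip_force" is the grip in N (left out, the last holds). Time passes only in rows, so rows that do not move let the fingers close. It gives the time, the measured TCP pose, the force, the opening and the grip force at its end, in the units of the state.
- manip.observe(): the state, without advancing time (a new reading comes with each control period).
- viewer.capture(name): name is "side" or "top" or "wrist"; returns a dict with "color" (400x640x3 uint8, blue, green, red), "fx", "fy", "cx", "cy" (pixels), "T" (4x4, takes a point from camera to world coordinates). Camera axes: x right, y up, looking along -z (the intrinsics and any distortion apply to the point x, -y, -z); pixel columns grow to the right and rows downward; lengths in mm; the calibration is good to about 2 mm. The wrist camera is an equidistant fisheye: a pixel r from the principal point sees the ray r / f radians off the axis. A picture is of the moment at which its call begins. There is no depth.
- manip.job_done(): hands the job in; it is judged then, once.
Trained networks look in a picture, given as the dict that the camera call returned (one of the last four; its "shot" number tells which), for a name from the list of things; names that differ only in an ending like _2 or _b are one class to them, and where a whole thing is asked for, a point or a joint stands for the part that bears it (a point fixed in the world has none). Each returns a list of dicts, best first, with "confidence" (0 to 1); they miss things now and then, are a little off and sometimes report something else, mostly with a low value. They report only what shows in the picture. A call takes as long as a camera call. They do not tell look-alikes from the thing itself.
- models.find_in(name, picture): "location" ([x, y, z] in mm, in the coordinates of the camera as it stood for that picture, good to about 4 mm: the middle of the surface that is visible of it).
- models.silhouettes(name, picture): "pixels" (400x640 bool, what is visible of it).
The state is a dict: "clock": time; "joint_pos": joint angles; "joint_vel": joint speeds; "tau": joint torques, N m; "eef_pos": TCP position; "tool_rot": TCP orientation; "force": force on the tool from outside, world axes, zero at the start; "ft_torque": the same for the moment, N m; "width": opening from 0.0 (shut) to 1.0 (fully open); "gripper_force": force on a finger pad.
Only numpy, scipy, OpenCV 4.12 (cv2) and the standard library are available. Lean on these libraries where they do the work, as an engineer would, in place of code of your own. Each camera call takes 0.05 s, during which the arm holds its last target. There are 200 camera calls.

## Task

The blue tube adapter is stuck deep in one of the two centrifuge buckets. Take the orange-handled extractor from its stand, feel its cross bar gently down through the keyway in the adapter's steel hub (which may have swivelled any way), give it a quarter turn under the hub plate and draw the adapter straight out; never load the extractor by more than about 20 N, and do not touch the adapter with the gripper. Set the adapter down upright on the free floor of the metal tray without dropping it or disturbing the other adapter or anything else, turn the extractor free, and hang it back in its stand.

Things in the scene. Friction and masses are not known exactly. Their poses are not given: they have to be found in the camera images.
- adapter: The stuck tube adapter: blue cylinder, 57 mm across, 40 mm high, 0.2 to 0.3 kg, black O-ring near its foot, four dark tube bores round a steel hub. Origin: centre of its underside; z up its axis. Starts upright on the bucket's cushion, 9 mm above the bucket's origin. The O-ring grips the bore: drawing it takes 5 to 10 N with its weight.
- hub_top (a point): Centre of the top of the adapter's steel hub (26 mm disc), 39.5 mm above the adapter's origin, axes as the adapter's. The hub swivels stiffly (0.08 N m); its angle is not measured. Its keyway, 25 x 8.5 mm, has its long way along the adapter's x turned by 0.35 to 2.75 rad about z (counter-clockwise from above; stops 0.1 beyond), to be found by feel.
- hub_chamber (a point): Point on the adapter's axis where the extractor's lower end should be while the bar turns: 24 mm above the adapter's origin (15.5 mm under the hub top). The chamber under the 5 mm hub plate is 26 mm across, its floor 4 mm below this point; the bar turns freely from 3 mm below to 2 mm above it. Lifted after a quarter turn either way, the bar seats across the keyway 4.5 mm above it.
- bucket_used: The bucket that holds the adapter: dark grey round cup, 70 mm outside (75 at the lip), bore 62 mm, 125 mm high, fixed in the white two-place rack (96 x 186 x 34 mm). Origin: centre of its underside, 10 mm above the worktop; z up. Mouth at 125 mm. A rubber cushion on its floor (top at 9 mm) yields 5 mm, 2.5 N a mm, then stops. Stands in either place of the rack.
- bucket_empty: The other bucket, empty, of the same size, fixed in the other place of the rack, its centre 86 mm from the first one's.
- extractor: The extractor, an upright key 154 mm long, 0.12 kg. Origin: centre of its lower end; z up the 6 mm shank. Square cross bar, 6 x 6 x 22 mm, along its x, underside level with the origin. Steel collar 38 mm across at 106 to 110 mm; orange handle above, 32 mm wide (x), 14 mm thick (y), up to 154 mm. Hangs by the collar in its stand, its x within 0.45 rad of world x.
- extractor_tip (a point): Centre of the lower end of the extractor, level with the underside of the cross bar; axes as the extractor's.
- extractor_grip (a point): Middle of the orange handle, 133 mm above the extractor's lower end, where it is best gripped from above, across the extractor's y; axes as the extractor's.
- stand: The extractor's stand, fixed: grey round tube, 37 mm outside, bore 27 mm, on a foot 72 mm across. Origin: centre of its underside, on the worktop; the rim is 112 mm up. With its collar on the rim the extractor's lower end is 6 mm above the worktop.
- tray: Low metal tray, fixed, 120 mm (x) by 200 mm (y), rolled rim up to 21 mm, walls 3 mm. Origin: centre of its underside, on the worktop; inner floor at 3 mm. The half on its own -y side holds the other adapter; the half on its +y side is free.
- spare_adapter: The other adapter, the same blue part, already standing loose in the tray, 52 to 64 mm from the middle on its -y side. Origin: centre of its underside. Leave it alone.
- timer: White bench timer, 66 x 62 x 18 mm, loose at the back right. Leave it alone.
- tape_roll: Roll of beige tape, 100 mm across, 25 mm high, loose at the right. Leave it alone.
There are look-alikes about, which are no part of the job. What is shaped like the extractor but purple is not meant.

How it is judged (in metres and radians):
On the way, in this order (a step that is already met when the one before it is completed fails the run):
1. the extractor's cross bar is through the keyway and under the hub plate while the adapter is still down in its bucket (z of extractor_tip in the frame of adapter between 0.017 and 0.0295 m and x of extractor_tip in the frame of adapter between -0.006 and 0.006 m and y of extractor_tip in the frame of adapter between -0.006 and 0.006 m and z of adapter in the frame of bucket_used below 0.03 m and horizontal distance between adapter and bucket_used below 0.02 m), for 0.2 s.
2. the adapter hangs on the extractor, clear above the mouth of its bucket (z of adapter in the frame of bucket_used above 0.127 m and contact force between extractor and adapter above 0.5 N), for 0.2 s.
At the end, for the whole second after the job is handed in: The adapter stands upright (0.08 rad) and at rest on the tray's floor, wholly inside its walls (centre within 31 mm of the middle along the tray's x, 71 mm along y). The extractor hangs at rest in its stand, collar on the rim: lower end 2 to 10 mm up, within 8 mm of the axis, tilt under 0.06 rad (x of adapter in the frame of tray between -0.031 and 0.031 m and y of adapter in the frame of tray between -0.071 and 0.071 m and z of adapter in the frame of tray between 0 and 0.008 m and angle between adapter's own z axis and vertical below 0.08 rad and linear speed of each of adapter, extractor below 0.02 m/s and horizontal distance between extractor_tip and stand below 0.008 m and z of extractor_tip in the frame of stand between 0.002 and 0.01 m and angle between extractor's own z axis and vertical below 0.06 rad); the robot touches nothing.
It fails at once if the extractor presses or pulls on the adapter with more than 20 N (contact force between extractor and adapter above 20 N).
It fails at once if the extractor presses on the bucket that holds the adapter with more than 20 N (contact force between extractor and bucket_used above 20 N).
It fails at once if the gripper or arm touches the adapter (contact force between any of the fingers, the arm and adapter above 0.3 N).
It fails at once if the adapter is dropped (moves faster than 0.5 m/s without being on the extractor) (linear speed of adapter above 0.5 m/s and contact force between extractor and adapter below 0.05 N).
It fails at once if the other adapter, the timer or the tape roll is moved by more than 15 mm (distance of any of spare_adapter, timer, tape_roll from where it was at the start of the episode above 0.015 m).
It also fails if it takes over 72 s, if anything falls off the work surface, if the arm or the gripper's body presses on something with over 40 N, if the wrist force passes 120 N, or if a joint passes its speed limit or range.

## Working session

There is one attempt and no reset: what is moved stays moved. The work goes in short steps, Python scripts to look and compute and a tool call to move; the robot and the scene stay as the last step left them, time stands still between calls to the robot, and variables do not carry over. Pictures are saved under pics/ and viewed, at most 10 in all, crops included, and the job is handed in when it is done.

Besides the shell and the picture viewer there is one more tool, called after "Call:" as name(argument=value, ...) on one line, values as JSON. play_rows: Moves the arm, as the interface text tells. Its arguments: {"type":"object","properties":{"steps":{"type":"array","items":{"type":"array","items":{"type":"number"}}},"grip_force":{"type":"number"}},"required":["steps"]}

```bash
ls; mkdir -p pics
cat > h.py <<'E'
import numpy as np, cv2
from cell import manip, viewer, models
def world(p,pic):
    return (np.array(pic["T"])@np.r_[p,1])[:3]
def project(P,pic,fish=False):
    q=np.linalg.inv(np.array(pic["T"]))@np.r_[P,1]; x,y,z=q[0],-q[1],-q[2]
    if fish:
        r=np.hypot(x,y); th=np.arctan2(r,z); return np.array([pic["cx"]+pic["fx"]*th*x/r,pic["cy"]+pic["fy"]*th*y/r])
    return np.array([pic["cx"]+pic["fx"]*x/z,pic["cy"]+pic["fy"]*y/z])
def ray(u,v,pic,fish=False):
    a=(u-pic["cx"])/pic["fx"]; b=(v-pic["cy"])/pic["fy"]
    if fish:
        r=np.hypot(a,b); s=np.sin(r)/max(r,1e-9); d=np.array([a*s,-b*s,-np.cos(r)])
    else: d=np.array([a,-b,-1.])
    T=np.array(pic["T"]); return T[:3,3],T[:3,:3]@d
def at_z(u,v,z,pic,fish=False):
    o,d=ray(u,v,pic,fish); return o+d*(z-o[2])/d[2]
E
python3 - <<'E'
from h import *
s=manip.observe(); print({k:np.round(v,3) for k,v in s.items()})
out=[]
for c in("top","side"):
    p=viewer.capture(c); out.append(p["color"]); print(c,p["fx"],p["cx"],p["cy"],np.round(p["T"],3).tolist(), [k for k in p])
    for n in("adapter","extractor","stand","bucket_used","bucket_empty","tray","spare_adapter","hub_top","extractor_grip","timer","tape_roll"):
        print(n,[(round(d["confidence"],2),np.round(world(d["location"],p)).tolist()) for d in models.find_in(n,p)])
cv2.imwrite("pics/a.png",out[0]);cv2.imwrite("pics/b.png",out[1])
E
```

```text
pics
{'clock': np.float64(0.0), 'joint_pos': array([ 1.157,  0.379,  1.735,  0.   ,  1.029, -0.033]), 'joint_vel': array([-0.   ,  0.   , -0.001,  0.   ,  0.001, -0.   ]), 'tau': array([ 2.0000e-03, -7.6374e+01, -4.3436e+01,  6.5000e-02,  4.2000e-02,
       -0.0000e+00]), 'eef_pos': array([259.983, 649.48 , 213.271]), 'tool_rot': array([-3.14 , -0.   ,  2.761]), 'force': array([0.431, 0.109, 0.915]), 'ft_torque': array([ 0.019, -0.024, -0.025]), 'gripper_force': np.float64(0.0), 'width': np.float64(0.998)}
top 398.2640182933595 325.06156021595103 194.7433223220434 [[-0.014, 0.988, -0.155, 349.881], [-0.999, -0.009, 0.033, -112.443], [0.031, 0.155, 0.987, 1225.788], [0.0, 0.0, 0.0, 1.0]] ['color', 'fx', 'fy', 'cx', 'cy', 'T', 'shot']
adapter [(0.76, [608.0, -41.0, 55.0])]
extractor [(0.64, [450.0, -175.0, 123.0]), (0.51, [489.0, 243.0, 116.0])]
stand [(0.83, [441.0, -170.0, 6.0])]
bucket_used [(0.97, [601.0, -41.0, 114.0])]
bucket_empty [(0.57, [583.0, -124.0, 75.0])]
tray [(0.76, [471.0, -321.0, 6.0])]
spare_adapter [(0.79, [416.0, -363.0, 42.0])]
hub_top [(0.71, [601.0, -41.0, 56.0]
[... 281 characters left out ...]
1060.578], [0.0, 0.0, 0.0, 1.0]] ['color', 'fx', 'fy', 'cx', 'cy', 'T', 'shot']
adapter []
extractor [(0.61, [447.0, -170.0, 137.0]), (0.49, [493.0, 254.0, 127.0]), (0.39, [654.0, -362.0, 15.0])]
stand [(0.87, [448.0, -162.0, 14.0])]
bucket_used [(0.68, [595.0, -28.0, 102.0])]
bucket_empty [(0.89, [561.0, -122.0, 102.0]), (0.73, [413.0, -347.0, 44.0])]
tray [(0.89, [478.0, -322.0, 6.0])]
spare_adapter [(0.77, [415.0, -350.0, 46.0]), (0.56, [452.0, -172.0, 138.0])]
hub_top []
extractor_grip [(0.66, [653.0, -366.0, 16.0]), (0.61, [493.0, 249.0, 129.0]), (0.58, [451.0, -169.0, 137.0])]
timer [(0.74, [449.0, -161.0, 15.0]), (0.66, [655.0, -365.0, 15.0])]
tape_roll [(0.69, [601.0, -496.0, 17.0])]
```

View pics/a.png

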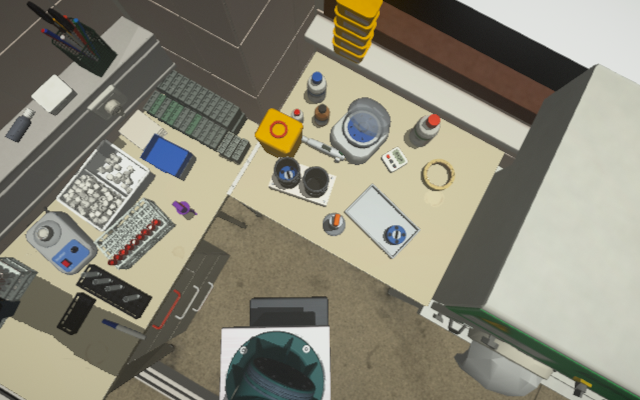

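View pics/b.png

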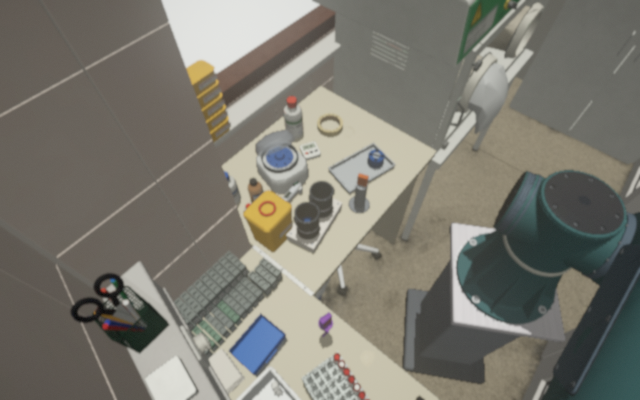

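Top view: extractor in its stand at (335,220), used bucket (287,173), empty bucket (316,181), tray (381,221) with spare adapter (395,234); the purple look-alike is at (182,208). The side view agrees.

Call:
play_rows(steps=[[1,30,-38,20,0],[1,30,-38,20,0],[1,30,-38,20,0],[1,30,-38,20,0],[1,30,-38,20,0],[1,30,-38,20,0],[1,30,-38,20,0],[1,30,-38,20,0]])

```text
clock: 2.0
eef_pos: [490.1, 358.0, 367.7]
tool_rot: [3.141, 0.0, 2.761]
force: [0.3, 0.4, 0.4]
width: 1.001
gripper_force: 0.0
```

Call:
play_rows(steps=[[1,6,-48,0,0],[1,6,-48,0,0],[1,6,-48,0,0],[1,6,-48,0,0],[1,6,-48,0,0],[1,6,-48,0,0],[1,6,-48,0,0],[1,6,-48,0,0]])

```text
clock: 2.8
eef_pos: [537.1, -26.3, 367.0]
tool_rot: [3.141, 0.001, 2.761]
force: [0.7, 0.4, 0.1]
width: 0.999
gripper_force: 0.0
```

```bash
cat > look.py <<'E'
from h import *
import sys
s=manip.observe(); print({k:np.round(s[k],3).tolist() for k in("clock","joint_pos","eef_pos","tool_rot","force","ft_torque","width")})
p=viewer.capture("wrist"); print(p["fx"],p["cx"],p["cy"],np.round(p["T"],3).tolist())
import pickle; pickle.dump(p,open(sys.argv[1]+".pkl","wb"))
cv2.imwrite("pics/%s.png"%sys.argv[1],p["color"])
for n in sys.argv[2:]:
    print(n,[(round(d["confidence"],2),np.round(world(d["location"],p),1).tolist()) for d in models.find_in(n,p)])
E
python3 look.py w1 adapter extractor stand bucket_used bucket_empty tray spare_adapter hub_top extractor_grip
```

```text
{'clock': 2.8, 'joint_pos': [-0.092, -0.039, 1.936, 0.0, 1.244, -1.282], 'eef_pos': [537.091, -26.276, 366.979], 'tool_rot': [3.141, 0.001, 2.761], 'force': [0.724, 0.369, 0.078], 'ft_torque': [0.026, -0.054, 0.032], 'width': 0.999}
309.70691628693146 324.58562683657567 205.43539208348565 [[0.371, -0.894, -0.25, 466.439], [0.929, 0.357, 0.1, 1.983], [-0.0, -0.269, 0.963, 537.604], [0.0, 0.0, 0.0, 1.0]]
adapter [(0.59, [606.8, -43.6, 59.8])]
extractor [(0.88, [448.8, -168.1, 143.8]), (0.82, [493.8, 242.9, 128.1])]
stand [(0.88, [456.5, -162.8, 6.2])]
bucket_used [(0.97, [607.9, -42.9, 111.7])]
bucket_empty [(0.82, [574.4, -130.3, 96.0]), (0.73, [607.1, -45.5, 63.9])]
tray [(0.78, [475.9, -318.2, 4.5]), (0.63, [453.5, -173.3, 140.6])]
spare_adapter [(0.68, [418.1, -347.2, 44.1]), (0.47, [607.6, -45.8, 113.3])]
hub_top [(0.67, [605.9, -44.1, 61.6])]
extractor_grip [(0.82, [453.6, -175.5, 140.7]), (0.76, [495.9, 244.3, 128.7])]
```

View pics/w1.png

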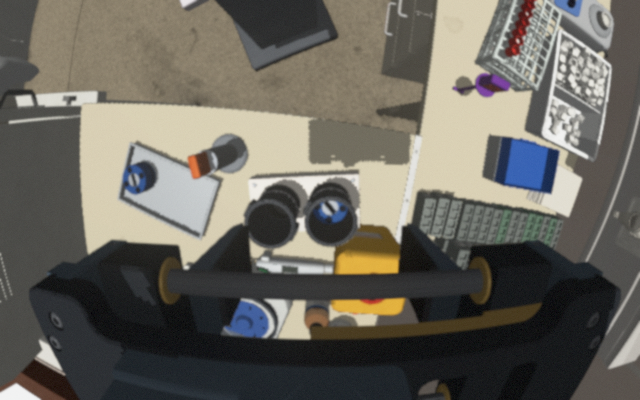

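Wrist view: extractor handle at (202,163), used bucket at (330,212) with the hub slot faintly visible at (333,208), tray at (170,190). I'll look closer from above.

Call:
play_rows(steps=[[1,4,-8,-13,-8.2],[1,4,-8,-13,-8.2],[1,4,-8,-13,-8.2],[1,4,-8,-13,-8.2],[1,4,-8,-13,-8.2],[1,4,-8,-13,-8.2]])

```text
clock: 3.9
eef_pos: [561.5, -71.9, 288.2]
tool_rot: [3.142, 0.0, 1.897]
force: [0.3, -0.1, -0.1]
width: 0.999
gripper_force: 0.0
```

Call:
play_rows(steps=[[1,4,-8,-13,-8.2],[1,4,-8,-13,-8.2],[1,4,-8,-13,-8.2],[1,4,-8,-13,-8.2],[1,2,-8,-13,-8.2],[1,0,0,0,0],[1,0,0,0,0],[1,0,0,0,0]])

```text
clock: 4.7
eef_pos: [579.5, -111.8, 224.5]
tool_rot: [3.141, -0.0, 1.19]
force: [-0.7, 0.7, 0.3]
width: 0.995
gripper_force: 0.0
```

```bash
python3 look.py w2 bucket_used hub_top extractor_grip extractor stand
python3 - <<'E'
from h import *
import pickle
p=pickle.load(open("w2.pkl","rb"))
u=project([605,-43,58.5],p,True);print(u)
e=project([450,-172,139],p,True);print(e)
def crop(u,r,k): 
    x,y=np.round(u).astype(int); c=p["color"][max(0,y-r):y+r,max(0,x-r):x+r]; print(max(0,x-r),max(0,y-r)); return cv2.resize(c,(380,380),interpolation=cv2.INTER_CUBIC)
cv2.imwrite("pics/w2c.png",np.hstack([crop(u,48,0),crop(e,48,0)]))
E
```

```text
{'clock': 4.7, 'joint_pos': [-0.23, 0.195, 1.955, 0.0, 0.991, 0.15], 'eef_pos': [579.543, -111.804, 224.456], 'tool_rot': [3.141, -0.0, 1.19], 'force': [-0.72, 0.748, 0.253], 'ft_torque': [-0.105, 0.076, -0.004], 'width': 0.995}
309.70691628693146 324.58562683657567 205.43539208348565 [[0.929, 0.357, 0.1, 607.666], [-0.371, 0.894, 0.25, -41.165], [-0.0, -0.269, 0.963, 395.14], [0.0, 0.0, 0.0, 1.0]]
bucket_used [(0.93, [595.2, -41.4, 129.8])]
hub_top [(0.76, [599.0, -37.0, 61.4]), (0.67, [631.2, -356.3, 16.4])]
extractor_grip [(0.9, [466.8, -182.3, 150.4]), (0.72, [593.4, -42.6, 127.1])]
extractor [(0.58, [463.0, -179.9, 150.2])]
stand [(0.79, [467.8, -173.4, 2.0])]
[322.97411827 123.41858056]
[228.95447735 307.32655344]
275 75
181 259
```

View pics/w2c.png

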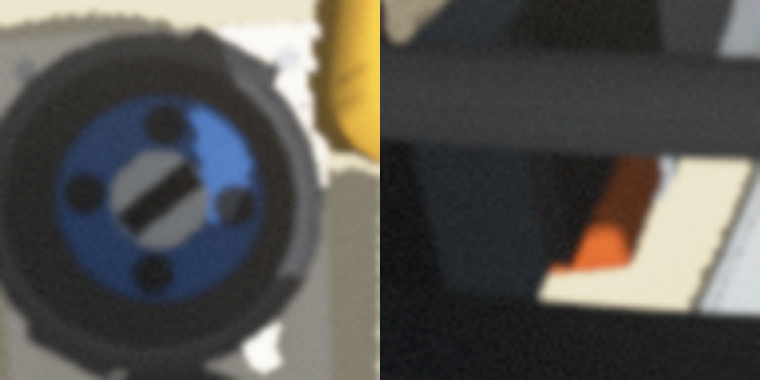

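Left crop: hub centre at crop (159,199) and slot running (128,226)–(195,172), clearly visible; adapter disc centre about (157,198). The extractor itself is hidden behind the gripper.

Run:
```python
from h import *
import pickle
p=pickle.load(open("w2.pkl","rb")); s=96/380
f=lambda x,y,z: at_z(275+x*s,75+y*s,z,p,True)
print("hub",f(159,199,58.5),"ad",f(157,198,59))
a,b=f(128,226,58.5),f(195,172,58.5); d=b-a; print("slot mid",(a+b)/2,np.linalg.norm(d),np.degrees(np.arctan2(d[1],d[0])))
bores=[f(167,125,59),f(235,206,59),f(154,271,59),f(84,193,59)]
print(np.mean(bores,0)); c=np.mean(bores,0)
print([np.degrees(np.arctan2(*(q-c)[1::-1])) for q in bores])
# refine slot: dark pixels within hub
g=cv2.cvtColor(p["color"],cv2.COLOR_BGR2GRAY)
pts=[];w=[]
cen=f(159,199,58.5)
for v in range(105,150):
  for u in range(295,340):
    P=at_z(u,v,58.5,p,True)
    if np.hypot(*(P-cen)[:2])<11.5 and g[v,u]<70: pts.append(P[:2])
pts=np.float32(pts); m=pts.mean(0); e,V=np.linalg.eigh(np.cov(pts.T)); print(len(pts),m,np.sqrt(e*12),np.degrees(np.arctan2(V[1,1],V[0,1])))
for n in("bucket_used",): 
  pass
```

```text
hub [596.46512476 -41.73687284  58.5       ] ad [596.08118567 -41.27760275  59.        ]
slot mid [597.07412735 -41.96700679  58.5       ] 23.473695766195807 17.175973909915488
[596.75391777 -41.72179348  59.        ]
[np.float64(62.68679017215729), np.float64(-27.457326907844063), np.float64(-116.60331576090509), np.float64(153.39546354022954)]
142 [596.19336 -41.27513] [ 7.38790239 22.56805078] -163.06759572044436
```

Call:
play_rows(steps=[[1,-31,-26,3,0],[1,-31,-26,3,0],[1,-31,-26,3,0],[1,-31,-26,3,0],[1,-31,-27,3,0],[1,0,0,0,0],[1,0,0,0,0],[1,0,0,0,0]])

```text
clock: 5.8
eef_pos: [424.8, -243.0, 238.8]
tool_rot: [3.141, -0.0, 1.187]
force: [-0.4, -0.2, 1.0]
width: 1.001
gripper_force: 0.0
```

```bash
python3 look.py w3 extractor_grip extractor stand tray spare_adapter
```

```text
{'clock': 5.8, 'joint_pos': [-0.567, 0.006, 2.136, 0.0, 0.999, -0.183], 'eef_pos': [424.83, -242.964, 238.752], 'tool_rot': [3.141, -0.0, 1.187], 'force': [-0.359, -0.189, 0.969], 'ft_torque': [-0.019, 0.11, 0.022], 'width': 1.001}
309.70691628693146 324.58562683657567 205.43539208348565 [[0.927, 0.36, 0.101, 453.291], [-0.374, 0.893, 0.25, -172.466], [-0.001, -0.27, 0.963, 409.421], [0.0, 0.0, 0.0, 1.0]]
extractor_grip [(0.61, [453.8, -180.7, 157.5])]
extractor [(0.83, [449.2, -177.2, 159.9])]
stand []
tray [(0.96, [476.5, -306.8, 2.1])]
spare_adapter [(0.59, [422.5, -347.0, 44.7]), (0.54, [579.1, -122.5, 103.0])]
```

View pics/w3.png

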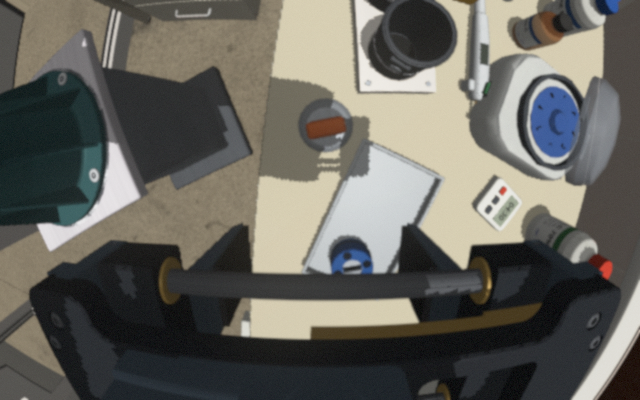

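Wrist view: orange handle top at (325,127) over its collar; tray corners at (369,142), (441,180), (304,268), with the spare at (352,258).

Run:
```python
from h import *
import pickle
p=pickle.load(open("w3.pkl","rb"))
hsv=cv2.cvtColor(p["color"],cv2.COLOR_BGR2HSV)
m=((hsv[...,0]<14)&(hsv[...,1]>120)).astype(np.uint8); m[:,:270]=0;m[:,380:]=0;m[:80]=0;m[180:]=0
ys,xs=np.nonzero(m); print(len(xs),xs.min(),xs.max(),ys.min(),ys.max())
P=np.float32([at_z(x,y,160,p,True)[:2] for x,y in zip(xs,ys)])
c=P.mean(0); e,V=np.linalg.eigh(np.cov(P.T)); print("handle",c,np.sqrt(12*e),np.degrees(np.arctan2(V[1,1],V[0,1])))
(rc,rs,ra)=cv2.minAreaRect(P); print(rc,rs,ra)
for q in((369,142),(441,180),(304,268)): print("tray",at_z(*q,21,p,True))
# collar/stand circle
crop=p["color"][90:165,285:365]; cv2.imwrite("pics/w3c.png",cv2.resize(crop,(640,600),interpolation=cv2.INTER_CUBIC))
```

```text
582 307 345 117 137
handle [ 451.80252 -177.24132] [12.43254777 29.5695081 ] 170.42277943508154
(451.8392028808594, -177.24464416503906) (12.77344799041748, 30.3522891998291) 80.23680877685547
tray [ 495.07561802 -217.27718849   21.        ]
tray [ 570.04226023 -298.61778354   21.        ]
tray [ 351.49483046 -346.93120548   21.        ]
```

View pics/w3c.png

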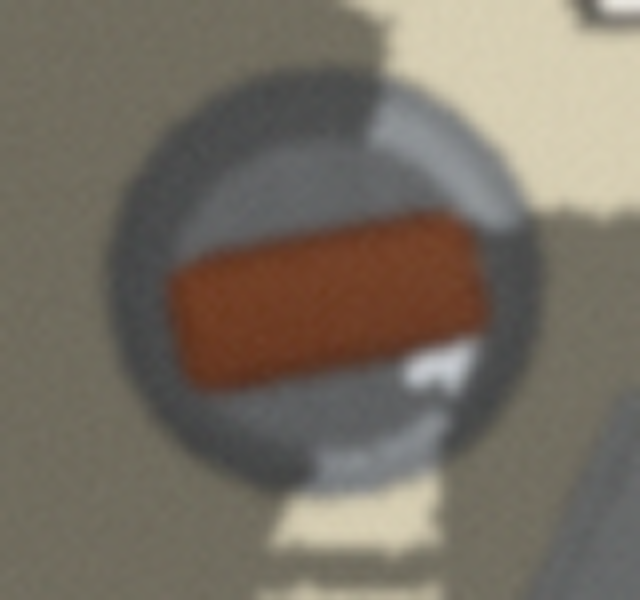

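Call:
play_rows(steps=[[1,2.7,6.6,-3.5,-7.8],[1,2.7,6.6,-3.5,-7.8],[1,2.7,6.6,-3.5,-7.8],[1,2.7,6.6,-3.5,-7.8],[1,2.7,6.6,-3.5,-7.8]])

```text
clock: 6.6
eef_pos: [438.0, -209.8, 220.9]
tool_rot: [-3.142, 0.0, 0.501]
force: [0.6, -0.2, -0.6]
width: 0.998
gripper_force: 0.0
```

Call:
play_rows(steps=[[1,2.7,6.6,-3.5,-7.8],[1,2.7,6.6,-3.5,-7.8],[1,2.7,6.6,-3.5,-7.8],[1,2.7,6.6,-3.5,-7.8],[1,2.7,6.6,-3.5,-7.8],[1,0,0,0,0],[1,0,0,0,0]])

```text
clock: 7.3
eef_pos: [451.3, -177.2, 203.7]
tool_rot: [3.142, 0.0, -0.17]
force: [0.7, 0.7, -0.9]
width: 0.998
gripper_force: 0.0
```

Run:
```python
from h import *
print(np.round(np.r_[manip.observe()["eef_pos"],manip.observe()["tool_rot"]],3))
for c in("top","wrist"):
    p=viewer.capture(c)
    for d in models.silhouettes("tray",p):
        ys,xs=np.nonzero(d["pixels"]); P=np.float32([at_z(x,y,12,p,c=="wrist")[:2] for x,y in zip(xs,ys)]); print(c,d["confidence"],len(xs),cv2.minAreaRect(P))
    for n in ("stand","extractor","spare_adapter"):
      for d in models.silhouettes(n,p):
        ys,xs=np.nonzero(d["pixels"]); print(n,d["confidence"],len(xs),at_z(xs.mean(),ys.mean(),{"stand":6,"extractor":140,"spare_adapter":35}[n],p,c=="wrist"))
```

```text
[ 4.51314e+02 -1.77207e+02  2.03657e+02  3.14200e+00  0.00000e+00
 -1.70000e-01]
top 0.76 1163 ((460.9465637207031, -328.8846130371094), (205.6968994140625, 123.68461608886719), 44.60594177246094)
stand 0.42 479 [ 603.82121585 -511.45652446    6.        ]
extractor 0.43 138 [490.73323937 240.95808331 140.        ]
spare_adapter 0.8 334 [ 414.48419903 -361.09669096   35.        ]
wrist 0.71 13235 ((458.5394287109375, -327.9112548828125), (210.83538818359375, 128.395751953125), 44.271400451660156)
stand 0.71 1860 [ 460.86440132 -178.89009805    6.        ]
extractor 0.96 841 [496.73091382 193.90584311 140.        ]
spare_adapter 0.89 1960 [ 418.82358673 -356.59299518   35.        ]
```

Call:
play_rows(steps=[[1,0,0,-25,0],[1,0,0,-25,0],[1,0,0,-20,0],[1,0,0,-9,0],[1,0,0,-3,0],[1,0,0,0,0],[1,0,0,0,0]], grip_force=30)

```text
clock: 8.5
eef_pos: [451.8, -177.5, 122.5]
tool_rot: [3.141, -0.001, -0.175]
force: [0.7, 0.5, 0.2]
width: 0.998
gripper_force: 0.0
```

Call:
play_rows(steps=[[-1,0,0,0,0],[-1,0,0,0,0],[-1,0,0,0,0],[-1,0,0,0,0],[-1,0,0,0,0],[-1,0,0,0,0],[-1,0,0,0,0],[-1,0,0,0,0]], grip_force=30)

```text
clock: 9.3
eef_pos: [451.2, -177.3, 121.6]
tool_rot: [-3.142, 0.0, -0.175]
force: [-0.6, -0.2, 0.3]
width: 0.332
gripper_force: 0.0
```

Call:
play_rows(steps=[[-1,0,0,0,0],[-1,0,0,0,0],[-1,0,0,0,0],[-1,0,0,0,0],[-1,0,0,0,0],[-1,0,0,0,0]])

```text
clock: 9.9
eef_pos: [451.2, -177.3, 121.6]
tool_rot: [-3.142, 0.0, -0.175]
force: [0.7, 0.3, 0.4]
width: 0.152
gripper_force: 30.0
```

Call:
play_rows(steps=[[-1,0,0,15,0],[-1,0,0,30,0],[-1,0,0,40,0],[-1,0,0,40,0],[-1,0,0,35,0]])

```text
clock: 10.4
eef_pos: [451.1, -177.2, 283.6]
tool_rot: [3.141, -0.001, -0.175]
force: [1.0, -0.4, -1.3]
width: 0.15
gripper_force: 30.0
```

Call:
play_rows(steps=[[-1,24,23,0,4.5],[-1,24,23,0,4.5],[-1,24,23,0,4.5],[-1,24,23,0,4.5],[-1,24,23,0,4.5],[-1,25,21,0,4.5],[-1,0,0,0,0],[-1,0,0,0,0]])

```text
clock: 11.2
eef_pos: [596.1, -41.0, 281.1]
tool_rot: [-3.141, 0.001, 0.297]
force: [-0.4, -0.3, -1.3]
width: 0.153
gripper_force: 30.0
```

```bash
python3 look.py w4 extractor_tip extractor hub_top bucket_used
python3 - <<'E'
from h import *
import pickle
p=pickle.load(open("w4.pkl","rb")); s=manip.observe(); t=s["eef_pos"]
print(project(t-[0,0,115.6],p,True),project([596.5,-41.7,58.5],p,True))
x,y=np.round(project(t-[0,0,130],p,True)).astype(int); r=64
x0,y0=max(0,x-r),max(0,y-r);c=p["color"][y0:y0+2*r,x0:x0+2*r]; print(x0,y0)
cv2.imwrite("pics/w4c.png",cv2.resize(c,(600,600),interpolation=cv2.INTER_CUBIC))
E
```

```text
{'clock': 11.2, 'joint_pos': [-0.108, 0.145, 1.902, -0.0, 1.096, 1.167], 'eef_pos': [596.093, -40.96, 281.129], 'tool_rot': [-3.141, 0.001, 0.297], 'force': [-0.442, -0.302, -1.319], 'ft_torque': [-0.088, 0.195, -0.015], 'width': 0.153}
309.70691628693146 324.58562683657567 205.43539208348565 [[0.293, 0.92, 0.259, 668.989], [-0.956, 0.282, 0.079, -18.703], [-0.001, -0.271, 0.963, 451.716], [0.0, 0.0, 0.0, 1.0]]
extractor_tip [(0.97, [496.1, 244.4, 123.5]), (0.72, [612.5, -40.4, 308.7])]
extractor [(0.68, [656.7, -371.4, 16.5]), (0.61, [607.6, -40.2, 312.1]), (0.61, [493.6, 244.5, 127.6])]
hub_top [(0.8, [593.0, -40.2, 63.6])]
bucket_used [(0.64, [595.2, -40.2, 126.3]), (0.57, [598.1, -41.7, 58.0])]
[325.52444387 201.76369883] [325.36398157 179.54269151]
261 134
```

View pics/w4c.png

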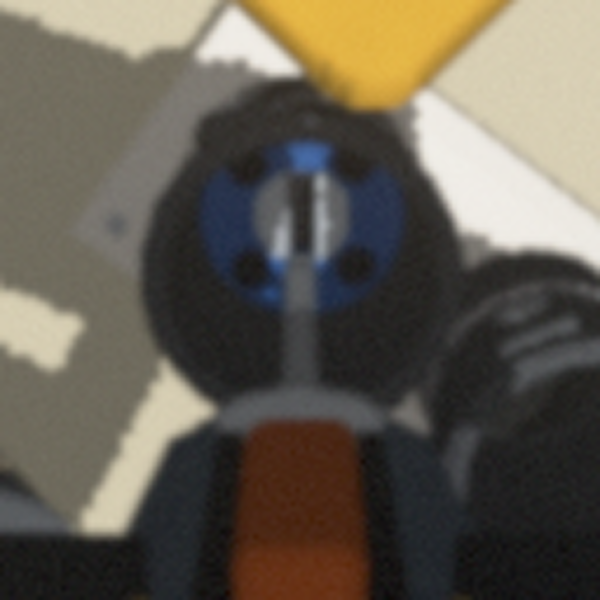

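Extractor hangs straight with its bar end at crop (300,255); hub centre at crop (302,213), with the slot vertical in the crop, so aligned with the bar. The predicted hub pixel agrees.

Run:
```python
from h import *
import pickle
p=pickle.load(open("w4.pkl","rb")); t=np.array([596.093,-40.96,281.129]); a=.297; d=np.array([np.cos(a),np.sin(a),0])
for off in(-2,0,2): print(off,project(t+d*(off+11)-[0,0,115.6],p,True),project(t+d*(off+11)-[0,0,109.6],p,True))
c=p["color"][165:225,322:330].mean(1).round().astype(int)
print([(165+i,v.tolist()) for i,v in enumerate(c)][5:50])
g=cv2.cvtColor(p["color"],cv2.COLOR_BGR2GRAY)
for r in(172,176,179,183,196,206): print(r,g[r,310:342].tolist())
```

```text
-2 [324.70413402 191.82456748] [324.70237036 193.29917933]
0 [324.70498867 189.77018779] [324.70324183 191.20541233]
2 [324.70584259 187.70957845] [324.70411264 189.10503513]
[(170, [113, 86, 74]), (171, [92, 83, 79]), (172, [84, 82, 81]), (173, [80, 81, 82]), (174, [76, 78, 78]), (175, [72, 73, 74]), (176, [72, 72, 74]), (177, [78, 78, 78]), (178, [84, 84, 84]), (179, [86, 86, 86]), (180, [89, 89, 88]), (181, [90, 90, 90]), (182, [90, 89, 88]), (183, [91, 90, 89]), (184, [90, 89, 88]), (185, [90, 88, 87]), (186, [93, 88, 86]), (187, [98, 91, 87]), (188, [104, 96, 91]), (189, [105, 94, 88]), (190, [99, 85, 78]), (191, [94, 82, 76]), (192, [91, 83, 77]), (193, [90, 81, 77]), (194, [90, 82, 78]), (195, [89, 82, 77]), (196, [89, 81, 76]), (197, [88, 81, 77]), (198, [86, 79, 74]), (199, [82, 75, 71]), (200, [72, 66, 62]), (201, [64, 61, 60]), (202, [60, 58, 59]), (203, [59, 58, 58]), (204, [60, 59, 59]), (205, [60, 59, 58]), (206, [60, 60, 59]), (207, [60, 59, 59]), (208, [60, 59, 60]), (209, [60, 60, 59]), (210, [60, 60, 59]), (211, [62, 61, 60]), (212, [61, 61, 60]), (213, [62, 61, 61]), (214, [62, 62, 60])]
172 [44, 37, 34, 35, 36, 38, 45, 58, 70, 82, 87, 85, 73, 63, 54, 58, 56, 78, 124, 150, 127, 93, 73, 59, 47, 44, 41, 39, 42, 48, 47, 53]
176 [49, 50, 50, 48, 58, 68, 83, 91, 95, 95, 95, 87, 74, 57, 50, 45, 44, 68, 111, 135, 121, 104, 94, 95, 84, 69, 54, 53, 51, 53, 51, 55]
179 [49, 50, 49, 48, 58, 74, 88, 91, 97, 96, 105, 116, 108, 78, 51, 47, 44, 77, 128, 155, 138, 108, 96, 94, 86, 69, 53, 52, 50, 49, 48, 55]
183 [48, 51, 48, 48, 55, 66, 81, 93, 100, 124, 152, 156, 129, 85, 53, 48, 45, 74, 128, 159, 143, 112, 99, 92, 82, 66, 53, 48, 50, 47, 50, 51]
196 [36, 38, 37, 37, 42, 44, 48, 59, 68, 63, 62, 66, 81, 88, 93, 92, 89, 81, 68, 54, 50, 45, 45, 48, 46, 44, 43, 40, 41, 39, 39, 38]
206 [35, 35, 35, 37, 33, 35, 33, 35, 36, 36, 39, 48, 59, 63, 68, 67, 65, 63, 52, 39, 36, 32, 34, 39, 33, 32, 37, 37, 35, 32, 29, 37]
```

Call:
play_rows(steps=[[-1,0,-0.7,-15,0],[-1,0,0,-25,0],[-1,0,0,-25,0],[-1,0,0,-20,0],[-1,0,0,-10,0],[-1,0,0,-4,0],[-1,0,0,0,0],[-1,0,0,0,0]])

```text
clock: 12.25
eef_pos: [596.8, -42.1, 183.5]
tool_rot: [3.141, -0.001, 0.296]
force: [-0.6, 1.1, -1.5]
width: 0.145
gripper_force: 30.0
```

Call:
play_rows(steps=[[-1,0,0,-1,0],[-1,0,0,-1,0],[-1,0,0,-1,0],[-1,0,0,-1,0],[-1,0,0,0,0]])

```text
clock: 12.75
eef_pos: [596.2, -42.0, 178.5]
tool_rot: [-3.142, 0.0, 0.296]
force: [-0.7, 0.1, -1.2]
width: 0.149
gripper_force: 30.0
```

Call:
play_rows(steps=[[-1,0,0,-1.5,0],[-1,0,0,-1.5,0],[-1,0,0,-1.5,0],[-1,0,0,-1,0],[-1,0,0,0,0]])

```text
clock: 13.25
eef_pos: [596.2, -42.0, 173.0]
tool_rot: [-3.141, 0.0, 0.296]
force: [-0.6, -0.9, -0.8]
width: 0.149
gripper_force: 30.0
```

Call:
play_rows(steps=[[-1,0,0,-1,0],[-1,0,0,-1,0],[-1,0,0,0,0]])

```text
clock: 13.55
eef_pos: [596.2, -42.0, 171.0]
tool_rot: [-3.142, 0.0, 0.296]
force: [0.2, -0.5, -1.9]
width: 0.155
gripper_force: 30.0
```

Call:
play_rows(steps=[[-1,0,0,-1.5,0],[-1,0,0,-1.5,0],[-1,0,0,-1.5,0],[-1,0,0,0,0]])

```text
clock: 13.95
eef_pos: [596.1, -42.0, 166.4]
tool_rot: [-3.141, 0.0, 0.296]
force: [0.3, 0.1, -1.6]
width: 0.152
gripper_force: 30.0
```

Call:
play_rows(steps=[[-1,0,0,-1.5,0],[-1,0,0,-1.5,0],[-1,0,0,-1.5,0],[-1,0,0,0,0]])

```text
clock: 14.35
eef_pos: [596.2, -42.0, 161.9]
tool_rot: [-3.141, 0.0, 0.296]
force: [0.7, -0.2, -1.7]
width: 0.153
gripper_force: 30.0
```

Call:
play_rows(steps=[[-1,0,0,-1.5,0],[-1,0,0,-1.5,0],[-1,0,0,-0.5,0],[-1,0,0,0,0]])

```text
clock: 14.75
eef_pos: [596.2, -42.0, 158.5]
tool_rot: [-3.142, 0.0, 0.296]
force: [0.4, -0.7, -1.7]
width: 0.152
gripper_force: 30.0
```

Call:
play_rows(steps=[[-1,0,0,0,7.5],[-1,0,0,0,7.5],[-1,0,0,0,7.5],[-1,0,0,0,7.5],[-1,0,0,0,7.5],[-1,0,0,0,7.5]])

```text
clock: 15.35
eef_pos: [596.3, -42.0, 158.7]
tool_rot: [3.141, -0.0, 1.087]
force: [0.7, -0.9, -1.4]
width: 0.156
gripper_force: 30.0
```

Call:
play_rows(steps=[[-1,0,0,0,7.5],[-1,0,0,0,7.5],[-1,0,0,0,7.5],[-1,0,0,0,7.5],[-1,0,0,0,7.5],[-1,0,0,0,7.5],[-1,0,0,0,0]])

```text
clock: 16.05
eef_pos: [596.3, -42.0, 158.7]
tool_rot: [3.142, 0.0, 1.869]
force: [0.1, 0.2, -0.6]
width: 0.152
gripper_force: 30.0
```

```bash
python3 -c "
from h import *
s=manip.observe(); print({k:np.round(s[k],3).tolist() for k in('eef_pos','tool_rot','force','ft_torque','joint_pos')})"
```

```text
{'eef_pos': [596.29, -42.008, 158.715], 'tool_rot': [3.142, 0.0, 1.869], 'force': [0.106, 0.219, -0.574], 'ft_torque': [-0.129, 0.062, 0.039], 'joint_pos': [-0.109, 0.293, 1.971, -0.0, 0.877, -0.408]}
```

Now lift slowly to seat the bar (4.5 mm) and take the load.

Call:
play_rows(steps=[[-1,0,0,1.5,0],[-1,0,0,1.5,0],[-1,0,0,1,0],[-1,0,0,0.5,0],[-1,0,0,0.5,0],[-1,0,0,0,0]])

```text
clock: 16.65
eef_pos: [596.1, -42.0, 163.4]
tool_rot: [-3.141, -0.0, 1.867]
force: [1.5, -0.8, -5.7]
width: 0.155
gripper_force: 30.0
```

Call:
play_rows(steps=[[-1,0,0,1,0],[-1,0,0,1,0],[-1,0,0,1,0],[-1,0,0,1,0]])

```text
clock: 17.05
eef_pos: [596.1, -42.0, 167.6]
tool_rot: [-3.141, -0.0, 1.867]
force: [0.3, 0.9, -9.4]
width: 0.151
gripper_force: 30.0
```

Call:
play_rows(steps=[[-1,0,0,2,0],[-1,0,0,2,0],[-1,0,0,3,0],[-1,0,0,3,0],[-1,0,0,4,0],[-1,0,0,4,0],[-1,0,0,4,0],[-1,0,0,4,0]])

```text
clock: 17.85
eef_pos: [596.3, -42.0, 194.1]
tool_rot: [3.141, 0.0, 1.867]
force: [0.8, -0.1, -9.2]
width: 0.148
gripper_force: 30.0
```

Call:
play_rows(steps=[[-1,0,0,5,0],[-1,0,0,5,0],[-1,0,0,5,0],[-1,0,0,5,0],[-1,0,0,5,0],[-1,0,0,5,0],[-1,0,0,5,0],[-1,0,0,5,0]])

```text
clock: 18.65
eef_pos: [596.2, -42.0, 234.0]
tool_rot: [-3.142, 0.0, 1.867]
force: [-0.3, -0.4, -9.1]
width: 0.153
gripper_force: 30.0
```

Call:
play_rows(steps=[[-1,0,0,5,0],[-1,0,0,5,0],[-1,0,0,5,0],[-1,0,0,5,0],[-1,0,0,5,0],[-1,0,0,5,0],[-1,0,0,5,0],[-1,0,0,5,0]])

```text
clock: 19.45
eef_pos: [596.6, -42.0, 274.5]
tool_rot: [3.141, 0.0, 1.867]
force: [-0.4, 0.9, -3.4]
width: 0.153
gripper_force: 30.0
```

Call:
play_rows(steps=[[-1,0,0,5,0],[-1,0,0,6,0],[-1,0,0,7,0],[-1,0,0,6,0],[-1,0,0,4,0],[-1,0,0,2,0],[-1,0,0,0,0],[-1,0,0,0,0]])

```text
clock: 20.25
eef_pos: [596.1, -42.0, 303.4]
tool_rot: [-3.141, -0.0, 1.867]
force: [0.1, 0.1, -4.4]
width: 0.149
gripper_force: 30.0
```

Call:
play_rows(steps=[[-1,-1,-3,0,0],[-1,-3,-8,0,0],[-1,-6,-14,0,0],[-1,-8,-20,0,0],[-1,-10,-23,0,0],[-1,-10,-23,0,0],[-1,-10,-23,0,0],[-1,-10,-23,0,0]])

```text
clock: 21.05
eef_pos: [537.1, -180.8, 303.6]
tool_rot: [-3.141, 0.0, 1.867]
force: [1.1, -0.0, -4.1]
width: 0.153
gripper_force: 30.0
```

Call:
play_rows(steps=[[-1,-10,-23,-3,0],[-1,-10,-23,-6,0],[-1,-10,-23,-8,0],[-1,-8,-20,-8,0],[-1,-6,-16,-8,0],[-1,-3,-10,-6,0],[-1,-1,-4,-4,0],[-1,0,0,-2,0]])

```text
clock: 21.85
eef_pos: [490.1, -298.2, 258.2]
tool_rot: [-3.141, -0.0, 1.867]
force: [-0.4, 0.7, -4.1]
width: 0.151
gripper_force: 30.0
```

```bash
python3 look.py w5 adapter spare_adapter tray
python3 - <<'E'
from h import *
for c in("top","wrist"):
    p=viewer.capture(c)
    for n,z in(("tray",12),("spare_adapter",35)):
      for d in models.silhouettes(n,p)[:2]:
        ys,xs=np.nonzero(d["pixels"]); P=np.float32([at_z(x,y,z,p,c=="wrist")[:2] for x,y in zip(xs,ys)]); print(c,n,round(d["confidence"],2),cv2.minAreaRect(P))
E
```

```text
{'clock': 21.85, 'joint_pos': [-0.587, 0.129, 1.965, 0.0, 1.049, -0.883], 'eef_pos': [490.142, -298.155, 258.226], 'tool_rot': [-3.141, -0.0, 1.867], 'force': [-0.388, 0.7, -4.108], 'ft_torque': [-0.079, 0.066, 0.006], 'width': 0.151}
309.70691628693146 324.58562683657567 205.43539208348565 [[0.956, -0.282, -0.077, 468.072], [0.292, 0.921, 0.257, -225.501], [-0.001, -0.269, 0.963, 428.943], [0.0, 0.0, 0.0, 1.0]]
adapter [(0.89, [490.7, -289.4, 155.9])]
spare_adapter [(0.94, [417.2, -354.5, 45.1]), (0.5, [575.4, -117.8, 103.4])]
tray [(0.62, [456.1, -302.1, 2.1])]
top tray 0.74 ((516.1670532226562, -258.1285705566406), (28.434799194335938, 102.97179412841797), 46.88544464111328)
wrist tray 0.6 ((459.89422607421875, -326.72747802734375), (209.6385498046875, 126.33963012695312), 44.12948989868164)
wrist spare_adapter 0.71 ((417.12469482421875, -359.81085205078125), (69.48442840576172, 57.40248489379883), 61.819271087646484)
```

View pics/w5.png

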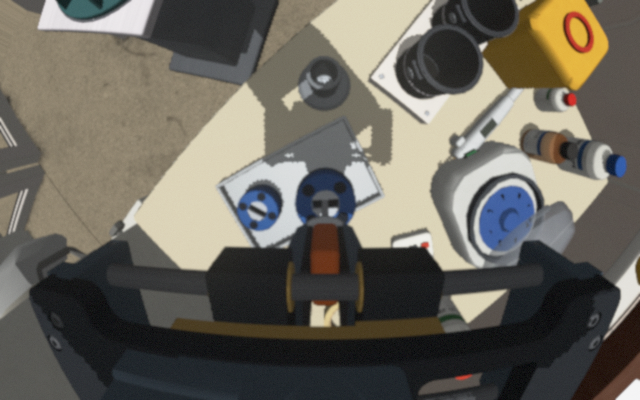

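The adapter (325,205) hangs upright over the free half of the tray, with the spare at (260,207) clear and the stand empty at (325,80). Lowering now.

Call:
play_rows(steps=[[-1,0,0,-5,0],[-1,0,0,-12,0],[-1,0,0,-20,0],[-1,0,0,-20,0],[-1,0,0,-18,0],[-1,0,0,-12,0],[-1,0,0,-8,0],[-1,0,0,-4,0]])

```text
clock: 23.15
eef_pos: [490.1, -297.9, 158.8]
tool_rot: [-3.141, -0.001, 1.867]
force: [-0.8, 0.0, -3.3]
width: 0.154
gripper_force: 30.0
```

Call:
play_rows(steps=[[-1,0,0,-3,0],[-1,0,0,-2,0],[-1,0,0,-2,0],[-1,0,0,-2,0],[-1,0,0,0,0]])

```text
clock: 23.65
eef_pos: [490.2, -298.0, 150.6]
tool_rot: [3.142, 0.0, 1.867]
force: [-0.7, -0.6, -4.7]
width: 0.151
gripper_force: 30.0
```

Call:
play_rows(steps=[[-1,0,0,-1,0],[-1,0,0,-1,0],[-1,0,0,-1,0],[-1,0,0,-1,0],[-1,0,0,0,0]])

```text
clock: 24.15
eef_pos: [490.4, -298.1, 146.7]
tool_rot: [3.141, 0.0, 1.867]
force: [-0.3, 0.7, -1.0]
width: 0.151
gripper_force: 30.0
```

Call:
play_rows(steps=[[-1,0,0,-1,0],[-1,0,0,-1,0],[-1,0,0,-0.5,0],[-1,0,0,0,0]])

```text
clock: 24.55
eef_pos: [490.2, -298.0, 144.1]
tool_rot: [-3.142, -0.0, 1.867]
force: [-0.4, 0.3, -1.2]
width: 0.153
gripper_force: 30.0
```

Call:
play_rows(steps=[[-1,0,0,-1,0],[-1,0,0,-0.6,0],[-1,0,0,0,-7.5],[-1,0,0,0,-7.5],[-1,0,0,0,-7.5],[-1,0,0,0,-7.5],[-1,0,0,0,-7.5],[-1,0,0,0,-7.5]])

```text
clock: 25.35
eef_pos: [490.3, -298.0, 142.5]
tool_rot: [3.142, 0.0, 1.076]
force: [-0.9, 0.0, -1.9]
width: 0.15
gripper_force: 30.0
```

Call:
play_rows(steps=[[-1,0,0,0,-7.5],[-1,0,0,0,-7.5],[-1,0,0,0,-7.5],[-1,0,0,0,-7.5],[-1,0,0,0,-7.5],[-1,0,0,0,-7.5],[-1,0,0,0,0],[-1,0,0,0,0]])

```text
clock: 26.15
eef_pos: [490.2, -298.0, 142.5]
tool_rot: [-3.142, 0.0, 0.3]
force: [0.5, 0.1, -0.7]
width: 0.16
gripper_force: 30.0
```

Call:
play_rows(steps=[[-1,0,0,1.5,0],[-1,0,0,1.5,0],[-1,0,0,1,0],[-1,0,0,1,0],[-1,0,0,1,0],[-1,0,0,0,0]])

```text
clock: 26.75
eef_pos: [490.3, -298.0, 148.7]
tool_rot: [3.141, -0.0, 0.297]
force: [-1.2, 0.2, -1.0]
width: 0.153
gripper_force: 30.0
```

Call:
play_rows(steps=[[-1,0,0,1.5,0],[-1,0,0,1.5,0],[-1,0,0,1.5,0],[-1,0,0,1.5,0],[-1,0,0,0,0]])

```text
clock: 27.25
eef_pos: [490.3, -298.0, 154.8]
tool_rot: [3.141, -0.0, 0.296]
force: [-0.9, -0.3, -0.7]
width: 0.149
gripper_force: 30.0
```

Call:
play_rows(steps=[[-1,0,0,1.5,0],[-1,0,0,1.5,0],[-1,0,0,2,0],[-1,0,0,2,0],[-1,0,0,2,0],[-1,0,0,2,0]])

```text
clock: 27.85
eef_pos: [490.3, -298.0, 165.8]
tool_rot: [3.142, -0.0, 0.296]
force: [0.4, -0.4, -1.6]
width: 0.157
gripper_force: 30.0
```

Call:
play_rows(steps=[[-1,0,0,10,0],[-1,0,0,20,0],[-1,0,0,30,0],[-1,0,0,35,0],[-1,0,0,25,0],[-1,0,0,5,0],[-1,0,0,0,0]])

```text
clock: 28.55
eef_pos: [490.4, -298.1, 291.2]
tool_rot: [3.14, -0.001, 0.296]
force: [-0.4, 0.9, -2.6]
width: 0.152
gripper_force: 30.0
```

Run:
```python
from h import *
import pickle
p=pickle.load(open("w3.pkl","rb")); print("w3 foot",at_z(285+325/8,90+280/8,5,p,True))
p=pickle.load(open("w5.pkl","rb"))
print(project([451.8,-177.2,112],p,True),project([451.8,-177.2,5],p,True))
c=p["color"][45:120,285:365]; a=cv2.resize(c,(400,375),interpolation=cv2.INTER_CUBIC)
q=viewer.capture("wrist"); s=manip.observe(); pickle.dump(q,open("w6.pkl","wb"))
u=project([490,-298,42],q,True); print(u,s["eef_pos"])
x,y=np.round(u).astype(int); r=48; d=cv2.resize(q["color"][y-r:y+r,x-r:x+r],(375,375),interpolation=cv2.INTER_CUBIC)
cv2.imwrite("pics/w6c.png",np.hstack([a,d]))
```

```text
w3 foot [ 452.25403691 -177.80228951    5.        ]
[323.55684331  71.87975798] [323.92027801  84.19994626]
[324.27235935 176.60952785] [ 489.94292425 -297.798855    289.96421618]
```

View pics/w6c.png

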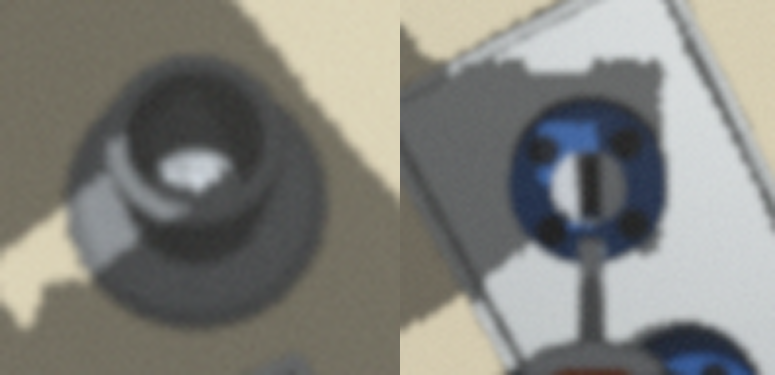

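Left crop: stand rim centre (194,135) as predicted, so the axis is at (452,-177.4). Right crop: the adapter stands upright on the tray floor, hub free.

Call:
play_rows(steps=[[-1,-3,10,0,0],[-1,-6,20,0,0],[-1,-9,28,0,0],[-1,-9,28,0,0],[-1,-7,21,0,0],[-1,-4.5,13.5,0,0],[-1,0,0,0,0],[-1,0,0,0,0]])

```text
clock: 29.4
eef_pos: [451.8, -177.3, 290.5]
tool_rot: [3.141, -0.0, 0.297]
force: [0.0, -0.1, -1.2]
width: 0.152
gripper_force: 30.0
```

Call:
play_rows(steps=[[-1,0,0,-15,0],[-1,0,0,-25,0],[-1,0,0,-10,0],[-1,0,0,-5,0],[-1,0,0,-5,0],[-1,0,0,-5,0],[-1,0,0,0,0]])

```text
clock: 30.1
eef_pos: [451.7, -177.6, 225.4]
tool_rot: [-3.141, 0.0, 0.296]
force: [0.6, -0.3, -1.4]
width: 0.15
gripper_force: 30.0
```

Tip ~110, at the rim without contact; continue down.

Call:
play_rows(steps=[[-1,0,0,-5,0],[-1,0,0,-5,0],[-1,0,0,-5,0],[-1,0,0,-5,0],[-1,0,0,0,0]])

```text
clock: 30.6
eef_pos: [451.4, -177.3, 204.7]
tool_rot: [-3.141, 0.001, 0.296]
force: [0.3, 0.1, 0.0]
width: 0.147
gripper_force: 30.0
```

Call:
play_rows(steps=[[-1,0,0,-10,0],[-1,0,0,-15,0],[-1,0,0,-20,0],[-1,0,0,-15,0],[-1,0,0,-10,0],[-1,0,0,-6,0],[-1,0,0,-4,0],[-1,0,0,0,0]])

```text
clock: 31.4
eef_pos: [451.8, -177.5, 125.4]
tool_rot: [-3.142, 0.0, 0.296]
force: [0.4, 0.9, -0.8]
width: 0.153
gripper_force: 30.0
```

Call:
play_rows(steps=[[-1,0,0,-1,0],[-1,0,0,-1,0],[-1,0,0,-0.5,0],[-1,0,0,0,0]])

```text
clock: 31.8
eef_pos: [451.8, -177.5, 123.2]
tool_rot: [3.141, -0.0, 0.296]
force: [0.3, 0.4, -2.1]
width: 0.148
gripper_force: 30.0
```

Call:
play_rows(steps=[[-1,0,0,-0.5,0],[-1,0,0,-0.5,0],[-1,0,0,-0.4,0],[-1,0,0,0,0]])

```text
clock: 32.2
eef_pos: [451.8, -177.5, 121.7]
tool_rot: [-3.142, -0.0, 0.296]
force: [-0.5, -1.4, -2.7]
width: 0.151
gripper_force: 30.0
```

Call:
play_rows(steps=[[1,0,0,0,0],[1,0,0,0,0],[1,0,0,0,0],[1,0,0,0,0],[1,0,0,0,0],[1,0,0,0,0],[1,0,0,0,0],[1,0,0,0,0]])

```text
clock: 33.0
eef_pos: [451.8, -177.5, 121.7]
tool_rot: [3.142, -0.0, 0.296]
force: [-0.3, 0.2, -0.3]
width: 0.82
gripper_force: 0.0
```

Call:
play_rows(steps=[[1,0,0,0,0],[1,0,0,0,0],[1,0,0,0,0],[1,0,0,0,0],[1,0,0,0,0]])

```text
clock: 33.5
eef_pos: [451.7, -177.5, 121.6]
tool_rot: [3.142, 0.0, 0.296]
force: [-0.4, -0.1, 0.2]
width: 0.999
gripper_force: 0.0
```

Call:
play_rows(steps=[[1,0,0,10,0],[1,0,0,20,0],[1,0,0,30,0],[1,0,0,40,0],[1,0,0,40,0],[1,0,0,20,0],[1,0,0,0,0],[1,0,0,0,0]])

```text
clock: 34.3
eef_pos: [451.6, -177.4, 281.8]
tool_rot: [3.141, -0.001, 0.296]
force: [0.8, -0.0, -0.2]
width: 1.001
gripper_force: 0.0
```

```bash
python3 look.py w7 extractor_grip adapter spare_adapter
python3 - <<'E'
from h import *
import pickle
p=pickle.load(open("w7.pkl","rb"))
hsv=cv2.cvtColor(p["color"],cv2.COLOR_BGR2HSV)
u=project([452,-177.4,160],p,True).astype(int); print(u)
m=((hsv[...,0]<14)&(hsv[...,1]>120)); k=np.zeros_like(m); k[u[1]-40:u[1]+40,u[0]-40:u[0]+40]=1; m&=k
ys,xs=np.nonzero(m); P=np.float32([at_z(x,y,160,p,True)[:2] for x,y in zip(xs,ys)]); print(len(xs),cv2.minAreaRect(P))
cv2.imwrite("pics/w7.png",p["color"][:320])
E
```

```text
{'clock': 34.3, 'joint_pos': [-0.422, -0.056, 2.111, -0.0, 1.087, 0.852], 'eef_pos': [451.613, -177.437, 281.837], 'tool_rot': [3.141, -0.001, 0.296], 'force': [0.755, -0.027, -0.208], 'ft_torque': [-0.116, 0.138, -0.018], 'width': 1.001}
309.70691628693146 324.58562683657567 205.43539208348565 [[0.293, 0.921, 0.258, 524.233], [-0.956, 0.282, 0.079, -155.173], [0.0, -0.27, 0.963, 452.551], [0.0, 0.0, 0.0, 1.0]]
extractor_grip [(0.86, [452.6, -179.3, 127.2]), (0.56, [492.5, 245.2, 123.2])]
adapter [(0.84, [492.8, -293.0, 44.3]), (0.71, [602.9, -498.0, 24.8])]
spare_adapter [(0.64, [428.0, -354.9, 46.3]), (0.21, [493.3, -291.3, 45.6])]
[324 199]
434 ((456.2947998046875, -176.39068603515625), (35.044517517089844, 13.536676406860352), 16.735803604125977)
```

View pics/w7.png

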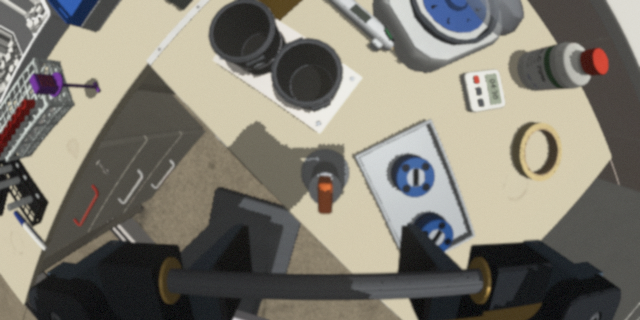

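The extractor hangs upright in its stand at (325,185), the adapter stands in the tray at (413,175), and the spare at (435,232), timer and tape look undisturbed. Handing in.

```bash
python3 -c "
from cell import manip
print(manip.job_done())"
```

```text
the job is handed in; nothing more can be done
None
```

The job is handed in, with no verdict returned: the adapter stands upright on the tray's free half, the extractor hangs back in its stand, and the gripper is clear of everything at about 34 s.

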